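# Lay out the tea corner beside the kettle

### The arm

A 6-joint arm with a two-finger parallel gripper is mounted at the origin on the work surface. World frame = base frame: x ahead of the robot, y to its left, z up, the work surface at z = 0. Lengths are in m, angles in rad, forces in N, time in s.
With the tool pointing down it reaches from about 0.35 to 0.85 m from the base axis. Payload 8.1 kg.
Tool frame: the origin (TCP) lies at the very end of the fingers, on their centre line; the grasp point (between the pads) lies 19 mm behind it; z points along the fingers, y is the direction in which the jaws open and shut (so a half turn about z gives the same grasp; the last joint's range is limited). The gripper opens to 93 mm and grips with 3 to 60 N. Pads are 15 mm wide; open, the fingers measure 128 mm over their backs; the gripper's body (75 mm by 188 mm) begins 65 mm behind the grasp point.
Start: joints at [-1.344, 0.13, 1.488, -0, 1.523, -0.085], TCP at [0.184, -0.571, 0.219] pointing down, gripper open.
Joint ranges: [-2.96, 2.96], [-0.89, 2.26], [0.02, 2.5], [-1.34, 4.48], [0, 2.73], [-2.66, 2.66]. Speed limits (rad/s): [2.39, 2.39, 2.79, 3.14, 3.14, 3.14].

### API

Orientations are given as a rotation vector (axis times angle).
In Python, from plant import robot gives the robot as it stands.
- The arm moves only by the shell command python3 -m pendant 'ROWS' [OPENING] [FORCE]. ROWS is JSON, a list of rows, each an object with "delta_pos": the shift along the tool's x, y, z in m, a list of three; "spin": the turn about the tool's z in rad. In form: [{"delta_pos": [dx, dy, dz], "spin": spin}, ...]. A call has 1 to 10 rows; each row is the pose to reach, as a shift and turn from the pose measured when the call began, along the tool's axes at that moment; what a row does not reach only later rows make up. A row lasts 1/10 s, in which the tool goes at most 50 mm and 8.59 degrees, less where a joint would pass 70% of its speed; a pose out of reach is approached as far as the arm can. A call with a gripper value outside its range is refused whole. OPENING is the closure, from -1 (fully open) to 1 (shut), set as the call begins (- or left out, the last holds). The fingers move at their own pace and stop on an object; FORCE is the grip in N (left out, the last holds). Time passes only in rows, so rows that repeat a pose let the fingers close. It gives the time, the measured TCP pose, the force and the opening at its end, in the units of the state.
- robot.read_state(): the state, without advancing time (a new reading comes with each control period).
- robot.read_camera(name): name is "scene" or "side" or "wrist"; returns a dict with "color" (420x560x3 uint8, blue, green, red), "camera_matrix" (3x3 intrinsics, pixels), "R" (3x3) and "t" (3): a world point X has camera coordinates R X + t. Camera axes: x right, y down, z forward; pixel columns grow to the right and rows downward; lengths in m; the calibration is good to about 2 mm. A picture is of the moment at which its call begins. There is no depth.
- robot.close_job(): hands the job in, once; it reports no verdict.
Trained networks look in the newest picture that a camera, given by its name, has taken for a name from the list of things; names that differ only in an ending like _2 or _b are one class to them, and where a whole thing is asked for, a point or a joint stands for the part that bears it (a point fixed in the world has none). Each returns a list of dicts, best first, with "score" (0 to 1); they miss things now and then, are a little off and sometimes report something else, mostly with a low value. They report only what shows in the picture. A call takes as long as a camera call.
- robot.outline_of(camera, label): "mask" (420x560 bool, what is visible of it).
- robot.mark_of(camera, label): "location" ([x, y, z] in m, in the coordinates of the camera as it stood for that picture, good to about 4 mm: a listed point, or the origin of a listed thing).
The state is a dict: "t": time; "q": joint angles; "dq": joint speeds; "joint_torque": joint torques, N m; "tool_pos": TCP position; "orientation": TCP orientation; "force": force on the tool from outside, world axes, zero at the start; "wrist_torque": the same for the moment, N m; "opening": finger opening in m.
Only numpy, scipy, OpenCV 4.12 (cv2) and the standard library are available. Lean on these libraries where they do the work, as an engineer would, in place of code of your own. Each camera call takes 0.05 s, during which the arm holds its last target.

### The job

Set up the tea corner on the wooden board: stand the square tin on the cork mat at the kettle's end of the row, the tall jar on the mat at the opposite end, and the short jar on the mat between them, each upright and centred on its mat. When all three are standing there, set the round kitchen timer face up on the middle of the tin's lid. Leave the mug where it is.

Things in the scene. Friction and masses are not known exactly. Their poses are not given: they have to be found in the camera images.
- tin: Loose square tea tin, bare steel with a darker flat lid and a plain paper label, 58 x 58 mm and 85 mm high with straight sides, about 0.2 kg. Origin: centre of its underside; x and y square to its sides, z up. It starts turned by up to 35 degrees.
- tall_jar: Loose round jar of amber glass with a white screw cap and a plain paper label, 50 mm across and 105 mm high including the cap (closed; straight sides up to 20 mm below the top), about 0.3 kg. Origin: centre of its underside, z up.
- short_jar: Loose round jar of the same make but squat, 62 mm across and only 68 mm high including the cap (straight sides up to 20 mm below the top), about 0.2 kg. Origin: centre of its underside, z up.
- timer: Loose round white kitchen timer, a puck 46 mm across and 28 mm high with black dial ticks on its flat top, about 0.09 kg. Origin: centre of its underside, z up.
- mat_left: Square cork mat, 90 x 90 x 4 mm, fixed flat on a low dark wooden board (it turns with the mats; 12 mm high, 110 x 390 mm, fixed, no rim), so its top is 16 mm above the counter. Origin: centre of its underside; its y axis runs along the row of three mats, which are about 130 mm apart. The board's place and its turn about the vertical (within about 10 degrees) vary. This is the mat at the left end, towards +y (left as seen from the robot).
- mat_middle: Square cork mat, 90 x 90 x 4 mm, fixed flat on a low dark wooden board (it turns with the mats; 12 mm high, 110 x 390 mm, fixed, no rim), so its top is 16 mm above the counter. Origin: centre of its underside; its y axis runs along the row of three mats, which are about 130 mm apart. The board's place and its turn about the vertical (within about 10 degrees) vary. This is the middle mat.
- mat_right: Square cork mat, 90 x 90 x 4 mm, fixed flat on a low dark wooden board (it turns with the mats; 12 mm high, 110 x 390 mm, fixed, no rim), so its top is 16 mm above the counter. Origin: centre of its underside; its y axis runs along the row of three mats, which are about 130 mm apart. The board's place and its turn about the vertical (within about 10 degrees) vary. This is the mat at the right end, towards -y.
- kettle: White electric kettle on its black round base, about 156 mm across and 220 mm high, fixed. Origin: centre of its underside. It stands beyond the left end (+y) or the right end (-y) of the row of mats; a white toaster (270 x 160 x 180 mm, fixed) stands beyond the other end. To be left alone.
- mug: Loose white ceramic mug, 80 mm across and 92 mm high, handle pointing towards the robot, standing empty in the same row as the tin, jars and timer (about 135 mm from one to the next). Origin: centre of its underside. A bystander, not to be moved.

How it is judged:
By the outcome, as a careful person would: the job done as asked, in the order asked, and still so for the second after the job is handed in, with the robot touching nothing.
It also fails if it takes over 120 s, if anything falls off the work surface, if the arm or the gripper's body presses on something with over 40 N, if the wrist force passes 120 N, or if a joint passes its speed limit or range.

## Working session

There is one attempt and no reset: what is moved stays moved. The work goes in short steps, Python scripts to look and compute and a shell command to move; the robot and the scene stay as the last step left them, time stands still between calls to the robot, and variables do not carry over. Pictures are saved under pics/ and viewed, and the job is handed in when it is done.

```bash
ls; mkdir -p pics; cat > h.py <<'E'
import numpy as np, cv2
from plant import robot
def snap(cam,name):
    c=robot.read_camera(cam); cv2.imwrite(f'pics/{name}.png',c['color']); return c
def world(c,p): return c['R'].T@(np.array(p)-c['t'])
def marks(cam,c,labels):
    for l in labels:
        for d in robot.mark_of(cam,l)[:2]:
            print(cam,l,round(d['score'],2),world(c,d['location']).round(4))
def ray(c,uv,z):
    K=c['camera_matrix']; C=-c['R'].T@c['t']
    d=c['R'].T@np.linalg.inv(K)@np.array([uv[0],uv[1],1.]); return C+d*(z-C[2])/d[2]
def proj(c,X):
    p=c['camera_matrix']@(c['R']@np.array(X)+c['t']); return p[:2]/p[2]
E
python3 - <<'E'
from h import *
L=['tin','tall_jar','short_jar','timer','mat_left','mat_middle','mat_right','kettle','mug']
for cam in ['scene','side','wrist']:
    c=snap(cam,cam+'0'); marks(cam,c,L)
print(robot.read_state())
E
```

```text
pics
scene tin 0.72 [ 0.4403 -0.1387  0.    ]
scene tin 0.52 [ 0.6025 -0.0966  0.0131]
scene tall_jar 0.65 [ 0.4609 -0.2705 -0.0012]
scene short_jar 0.71 [ 0.4427  0.136  -0.0006]
scene timer 0.94 [ 0.4626  0.2742 -0.002 ]
scene timer 0.74 [ 0.4598 -0.2668 -0.0011]
scene mat_left 0.93 [0.6021 0.1645 0.0126]
scene mat_middle 0.63 [0.6086 0.0396 0.0131]
scene mat_right 0.89 [ 0.6042 -0.097   0.0119]
scene mat_right 0.57 [0.4472 0.1366 0.0006]
scene kettle 0.79 [ 6.735e-01 -4.219e-01 -6.000e-04]
scene mug 0.59 [ 0.4428 -0.0087  0.0007]
side tin 0.57 [ 0.4417 -0.1335 -0.0006]
side tall_jar 0.61 [ 0.4561 -0.2684 -0.0032]
side short_jar 0.55 [ 0.4444  0.1395 -0.0024]
side timer 0.87 [0.4622 0.2755 0.0017]
side mat_left 0.7 [0.6033 0.1627 0.0115]
side mat_middle 0.74 [0.6116 0.0416 0.0099]
side kettle 0.98 [ 6.770e-01 -4.255e-01 -1.000e-04]
side mug 0.93 [ 0.4423 -0.006  -0.0006]
{'t': 1.5, 'q': array([-1.34436415e+00,  1.30381982e-01,  1.48819488e+00, -3.86185241e-06,
        1.52295555e+00, -8.54098114e-02]), 'dq': array([-0.00205241,  0.00124017,  0.00015505,  0.0009148 , -0.00252601,
        0.00049319]), 'joint_torque': array([ 1.48612977e-03, -5.59744191e+01, -4.92046309e+01,  7.67278648e-02,
        2.27637874e-02, -2.23167933e-05]), 'tool_pos': array([ 0.1841073 , -0.57108194,  0.21864881]), 'orientation': array([3.10342209e+00, 4.87848785e-01, 6.22778996e-07]), 'force': array([-0.39346221, -0.30349416, -0.09721835]), 'wrist_torque': array([0.00489694, 0.01745642, 0.025005  ]), 'opening': 0.09328521474666644}
```

View pics/scene0.png

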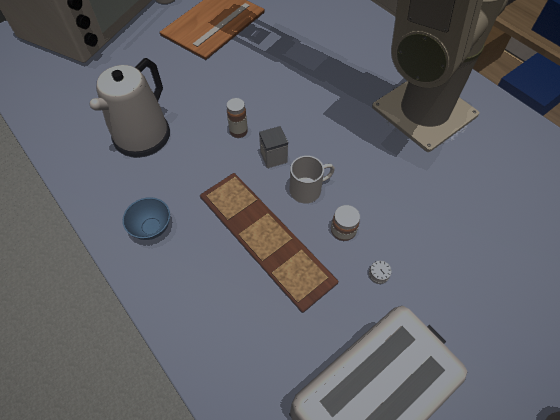

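View pics/side0.png

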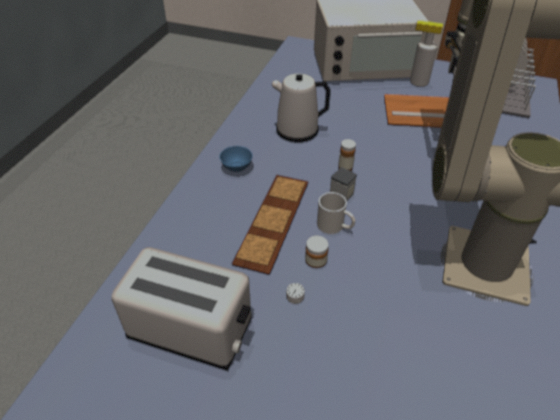

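```bash
python3 - <<'E'
from h import *
for cam in ['scene','side']:
    c=robot.read_camera(cam); print(cam,(-c['R'].T@c['t']).round(3))
    for l in ['mat_left','mat_middle','mat_right','tin','tall_jar','short_jar','timer']:
        o=robot.outline_of(cam,l)[:2]
        for d in o:
            m=d['mask'].astype(np.uint8); cs,_=cv2.findContours(m,0,2); k=max(cs,key=cv2.contourArea)
            x=cv2.boundingRect(k)
            print(l,round(d['score'],2),m.sum(),x)
            if 'mat' in l:
                # quad fit
                h=cv2.convexHull(k); q=cv2.approxPolyN(h,4,-1,True).reshape(-1,2)
                W=np.array([ray(c,p,.016)[:2] for p in q]); print(W.round(3).tolist(),W.mean(0).round(4))
E
```

```text
scene [0.88  0.431 0.93 ]
mat_left 0.55 1581 (272, 250, 56, 53)Traceback (most recent call last):
  File "<stdin>", line 12, in <module>
cv2.error: OpenCV(4.12.0) :-1: error: (-5:Bad argument) in function 'approxPolyN'
> Overload resolution failed:
>  - Argument 'epsilon_percentage' must be float, not bool
>  - Argument 'epsilon_percentage' must be float, not bool
```

The kettle (scene px ~135,110) stands at the −y end. So the tin goes on mat_right, the tall jar on mat_left and the short jar on mat_middle. The row, from −y to +y, is tall jar, tin, mug, short jar, timer.

```bash
python3 - <<'E'
from h import *
for cam in ['scene','side']:
    c=robot.read_camera(cam); print(cam,(-c['R'].T@c['t']).round(3))
    for l in ['mat_left','mat_middle','mat_right','tin','tall_jar','short_jar','timer']:
        o=robot.outline_of(cam,l)[:3]
        for d in o:
            m=d['mask'].astype(np.uint8); cs,_=cv2.findContours(m,0,2); k=max(cs,key=cv2.contourArea)
            x=cv2.boundingRect(k)
            print(l,round(d['score'],2),m.sum(),x)
            if 'mat' in l:
                M=cv2.moments(k); print('  centroid',ray(c,(M['m10']/M['m00'],M['m01']/M['m00']),.016)[:2].round(4))
                W=np.array([ray(c,p[0],.016)[:2] for p in k],np.float32)
                print('  rect',cv2.minAreaRect(W*1000))
st=robot.read_state()
from scipy.spatial.transform import Rotation as R
print(R.from_rotvec(st['orientation']).as_matrix().round(3))
c=robot.read_camera('wrist'); T=R.from_rotvec(st['orientation']).as_matrix()
print('cam in tool',(T.T@(-c['R'].T@c['t']-st['tool_pos'])).round(3),(c['R']@T).round(3),c['camera_matrix'][0,0])
E
```

```text
scene [0.88  0.431 0.93 ]
mat_left 0.64 1516 (273, 251, 54, 50)
  centroid [0.6089 0.1667]
  rect ((608.5305786132812, 165.57948303222656), (91.93202209472656, 88.98432922363281), 1.5110318660736084)
mat_middle 0.61 1328 (239, 214, 52, 47)
  centroid [0.6091 0.0409]
  rect ((608.2882690429688, 39.857181549072266), (90.29911041259766, 91.38587951660156), 1.5595604181289673)
mat_middle 0.3 834 (330, 205, 30, 36)
  centroid [0.4374 0.1316]
  rect ((436.710205078125, 130.64004516601562), (98.54147338867188, 64.55533599853516), 35.678245544433594)
mat_right 0.65 1082 (208, 178, 47, 42)
  centroid [ 0.6084 -0.0952]
  rect ((607.3341674804688, -95.69237518310547), (90.47144317626953, 89.5331039428711), 1.6696388721466064)
mat_right 0.56 814 (331, 205, 29, 36)
  centroid [0.437  0.1319]
  rect ((435.5614013671875, 131.4191131591797), (97.90953063964844, 63.46244430541992), 30.334331512451172)
tin 0.98 923 (260, 126, 28, 42)
tall_jar 0.56 689 (226, 98, 21, 40)
short_jar 0.58 794 (331, 205, 29, 36)
timer 0.57 435 (369, 260, 23, 24)
side [0.267 0.98  1.033]
mat_left 0.93 831 (237, 234, 40, 31)

[... 161 characters left out ...]
05, 38, 28)
  centroid [0.6058 0.0432]
  rect ((606.3089599609375, 41.6197509765625), (93.69657135009766, 97.36441040039062), 1.1755242347717285)
mat_right 0.93 615 (269, 176, 36, 25)
  centroid [ 0.6067 -0.0944]
  rect ((606.0109252929688, -94.71039581298828), (93.92894744873047, 99.88733673095703), 1.098675012588501)
tin 0.71 617 (330, 167, 27, 33)
tall_jar 0.81 443 (338, 139, 18, 32)
short_jar 0.92 593 (305, 236, 22, 32)
short_jar 0.41 1098 (317, 193, 37, 41)
timer 0.62 291 (286, 283, 18, 20)
[[ 0.952  0.307 -0.   ]
 [ 0.307 -0.952  0.   ]
 [-0.    -0.    -1.   ]]
cam in tool [ 0.077  0.    -0.167] [[-0.001  1.    -0.001]
 [-0.961 -0.001 -0.276]
 [-0.276  0.     0.961]] 310.52109875085756
```

View pics/wrist0.png

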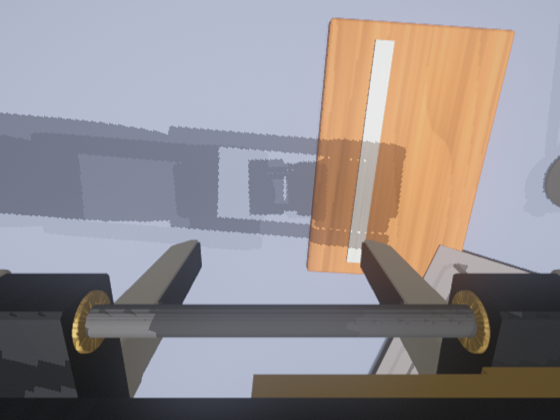

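```bash
cat >> h.py <<'E'
from scipy.spatial.transform import Rotation as Ro
def go(x,y,z,az=None):
    s=robot.read_state(); T=Ro.from_rotvec(s['orientation']).as_matrix()
    d=T.T@(np.array([x,y,z])-s['tool_pos']); a=np.degrees(np.arctan2(T[1,0],T[0,0]))
    sp=0 if az is None else -np.radians((az-a+180)%360-180)
    print('delta',d.round(4).tolist(),'spin',round(sp,4),'rows>=',max(np.linalg.norm(d)/.05,abs(np.degrees(sp))/8.59).round(1),'pos',s['tool_pos'].round(4),'az',a.round(2),'t',s['t'],'open',round(s['opening'],4))
E
python3 -c "
from h import *
go(.5,-.31,.27,90)"
```

```text
delta [0.3808, -0.1516, -0.0514] spin -1.259 rows>= 8.4 pos [ 0.1841 -0.5711  0.2186] az 17.87 t 2.45 open 0.0931
```

```bash
python3 -m pendant '[{"delta_pos":[0.02,-0.008,-0.02],"spin":-0.08},{"delta_pos":[0.06,-0.024,-0.05],"spin":-0.22},{"delta_pos":[0.1,-0.04,-0.051],"spin":-0.36},{"delta_pos":[0.145,-0.058,-0.051],"spin":-0.5},{"delta_pos":[0.19,-0.076,-0.051],"spin":-0.64},{"delta_pos":[0.235,-0.094,-0.051],"spin":-0.78},{"delta_pos":[0.28,-0.112,-0.051],"spin":-0.92},{"delta_pos":[0.325,-0.13,-0.051],"spin":-1.06},{"delta_pos":[0.36,-0.144,-0.051],"spin":-1.18},{"delta_pos":[0.381,-0.152,-0.051],"spin":-1.259}]' -1 20
python3 -m pendant '[{"delta_pos":[0.01,0,0],"spin":0},{"delta_pos":[0.01,0,0],"spin":0}]'
python3 - <<'E'
from h import *
c=snap('wrist','w1'); marks('wrist',c,['tin','tall_jar','mug','mat_right','mat_middle'])
go(.5,-.31,.27,90)
E
```

```text
t: 3.45
tool_pos: [0.5021, -0.3071, 0.2697]
orientation: [2.213, 2.229, 0.001]
force: [-0.4, -0.4, -0.4]
opening: 0.0927
t: 3.65
tool_pos: [0.5022, -0.2957, 0.2696]
orientation: [-2.213, -2.229, -0.001]
force: [-0.9, -0.9, 0.6]
opening: 0.0931
wrist tin 0.86 [ 0.4424 -0.1364  0.001 ]
wrist tall_jar 0.98 [ 4.585e-01 -2.720e-01  2.000e-04]
wrist mat_right 0.97 [ 0.6042 -0.0946  0.0139]
delta [-0.0119, -0.0014, -0.0002] spin 0.0049 rows>= 0.2 pos [ 0.5013 -0.2981  0.2698] az 90.28 t 3.95 open 0.0928
```

View pics/w1.png

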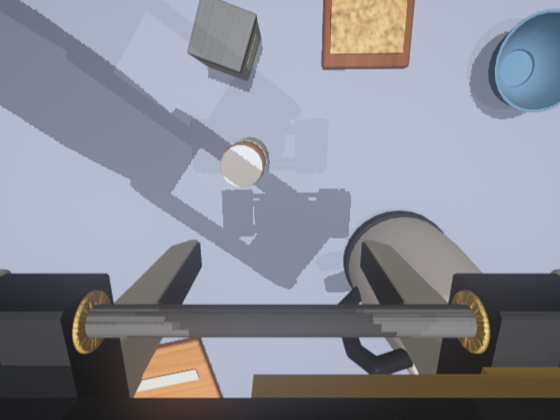

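The view shows the tall jar's cap at px (244,163) and the tin's lid at the top edge, around (228,35). I'll move +y so the tin and mats are fully in view.

```bash
python3 - <<'E'
from h import *
c=robot.read_camera('wrist'); im=c['color']
m=((im.min(2)>165)).astype(np.uint8); m[:120]=0;m[210:]=0;m[:,:200]=0;m[:,290:]=0
cs,_=cv2.findContours(m,0,2)
for k in cs:
    if cv2.contourArea(k)>100: 
        (u,v),r=cv2.minEnclosingCircle(k); print(u,v,r,ray(c,(u,v),.105).round(4))
E
python3 -m pendant '[{"delta_pos":[0.02,0,0],"spin":0},{"delta_pos":[0.06,0,0],"spin":0},{"delta_pos":[0.1,0,0],"spin":0},{"delta_pos":[0.14,0,0],"spin":0},{"delta_pos":[0.155,0,0],"spin":0},{"delta_pos":[0.16,0,0],"spin":0},{"delta_pos":[0.16,0,0],"spin":0}]'
cat >> h.py <<'E'
def rectmat(cam,c,l):
    for d in robot.outline_of(cam,l)[:2]:
        m=d['mask'].astype(np.uint8); cs,_=cv2.findContours(m,0,2); k=max(cs,key=cv2.contourArea)
        W=np.array([ray(c,p[0],.016)[:2] for p in k],np.float32)
        r=cv2.minAreaRect(W*1000); print(l,round(d['score'],2),cv2.boundingRect(k),np.round(r[0],1),np.round(r[1],1),round(r[2],2))
E
python3 - <<'E'
from h import *
c=snap('wrist','w2'); marks('wrist',c,['tin','mug','mat_right','mat_middle'])
rectmat('wrist',c,'mat_right');rectmat('wrist',c,'mat_middle')
go(.5,-.14,.27,90)
E
```

```text
226.55172729492188 177.44827270507812 41.23727798461914 [ 0.4434 -0.2847  0.105 ]
244.5 152.0 54.81113815307617 [ 0.4636 -0.2574  0.105 ]
t: 4.7
tool_pos: [0.5006, -0.1378, 0.27]
orientation: [2.214, 2.227, 0.001]
force: [-0.4, 0.1, 0.0]
opening: 0.0931
wrist tin 0.97 [ 4.406e-01 -1.370e-01  3.000e-04]
wrist mug 0.77 [4.416e-01 3.000e-04 2.600e-03]
wrist mat_right 0.78 [ 0.6073 -0.0962  0.0134]
mat_right 0.59 (325, 109, 71, 70) [606.4 -96.3] [91.3 91.1] 1.01
mat_middle 0.76 (330, 0, 79, 73) [607.2  32.7] [92.9 78.9] 0.31
delta [-0.0012, -0.0005, -0.0004] spin 0.0039 rows>= 0.0 pos [ 0.5005 -0.1388  0.2696] az 90.22 t 5.05 open 0.0928
```

View pics/w2.png

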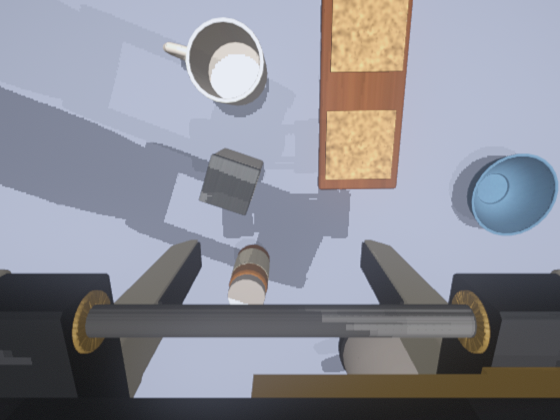

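```bash
python3 - <<'E'
from h import *
im=cv2.imread('pics/w2.png'); cv2.imwrite('pics/w2z.png',cv2.resize(im[130:230,180:290],None,fx=6,fy=6,interpolation=2))
E
```

```text
(no output)
```

View pics/w2z.png

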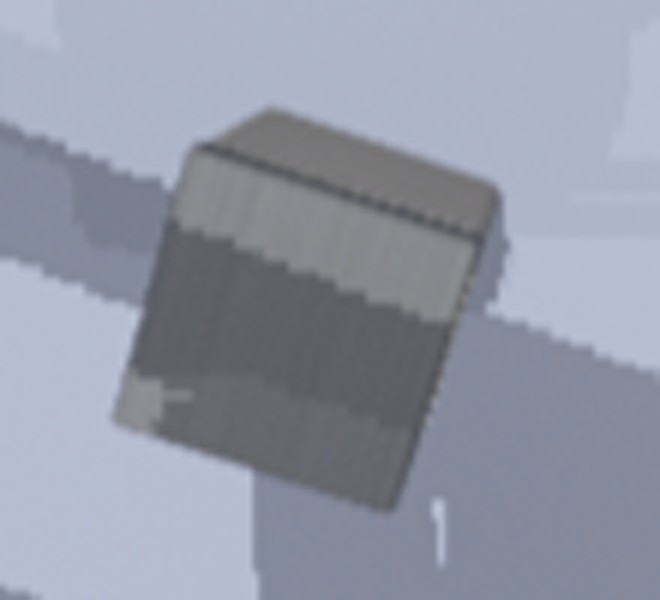

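```bash
python3 - <<'E'
from h import *
c=robot.read_camera('wrist')
q=np.array([(190,148),(482,242),(395,515),(113,422)])/6+[180,130]
W=np.array([ray(c,p,.085)[:2] for p in q]); print(W.round(4).tolist(),W.mean(0).round(4))
E=np.roll(W,-1,0)-W
print(np.linalg.norm(E,axis=1).round(4),np.degrees(np.arctan2(E[:,1],E[:,0])).round(1))
E
```

```text
[[0.4236, -0.1033], [0.478, -0.1209], [0.4599, -0.1754], [0.4054, -0.1565]] [ 0.4417 -0.139 ]
[0.0572 0.0574 0.0577 0.0562] [ -17.9 -108.3  160.9   71.2]
```

```bash
python3 -c "
from h import *
go(.4412,-.138,.17,71.7)"
```

```text
delta [0.0009, -0.0593, 0.0996] spin 0.3235 rows>= 2.3 pos [ 0.5005 -0.1387  0.2696] az 90.24 t 5.1 open 0.0929
```

```bash
python3 -m pendant '[{"delta_pos":[0,-0.015,0.02],"spin":0.1},{"delta_pos":[0.001,-0.035,0.05],"spin":0.2},{"delta_pos":[0.001,-0.05,0.08],"spin":0.3},{"delta_pos":[0.001,-0.059,0.1],"spin":0.323},{"delta_pos":[0.001,-0.059,0.1],"spin":0.323},{"delta_pos":[0.001,-0.059,0.1],"spin":0.323}]'
python3 - <<'E'
from h import *
c=snap('wrist','w3'); marks('wrist',c,['tin'])
go(.4412,-.138,.034,71.7)
E
```

```text
t: 5.7
tool_pos: [0.4418, -0.1381, 0.1702]
orientation: [2.545, 1.841, 0.001]
force: [-0.3, -0.4, 0.6]
opening: 0.0933
wrist tin 0.69 [ 0.4421 -0.139  -0.0007]
delta [-0.0002, -0.0022, 0.1375] spin 0.0012 rows>= 2.8 pos [ 0.4429 -0.1384  0.1715] az 71.77 t 5.8 open 0.0931
```

View pics/w3.png

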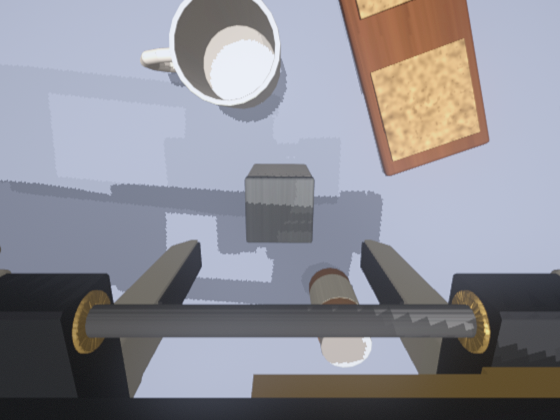

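The tin's lid (cols 246–313) is centred and square to the jaws. I'll descend and grip.

```bash
python3 -m pendant '[{"delta_pos":[0,-0.001,0.03],"spin":0},{"delta_pos":[0,-0.001,0.07],"spin":0},{"delta_pos":[0,-0.001,0.105],"spin":0},{"delta_pos":[0,-0.001,0.128],"spin":0},{"delta_pos":[0,-0.001,0.136],"spin":0},{"delta_pos":[0,-0.001,0.137],"spin":0}]'
python3 -m pendant '[{"delta_pos":[0,0,0],"spin":0},{"delta_pos":[0,0,0],"spin":0},{"delta_pos":[0,0,0],"spin":0},{"delta_pos":[0,0,0],"spin":0},{"delta_pos":[0,0,0],"spin":0},{"delta_pos":[0,0,0],"spin":0},{"delta_pos":[0,0,0],"spin":0},{"delta_pos":[0,0,0],"spin":0}]' 1 25
python3 -c "
from h import *
go(.4412,-.138,.034,71.7)"
```

```text
t: 6.4
tool_pos: [0.4428, -0.1383, 0.0347]
orientation: [2.543, 1.841, 0.003]
force: [-0.3, 0.0, 1.3]
opening: 0.0928
t: 7.2
tool_pos: [0.4428, -0.1384, 0.0351]
orientation: [2.543, 1.841, 0.003]
force: [-1.9, -0.1, 5.5]
opening: 0.058
delta [-0.0002, -0.0017, 0.0011] spin 0.0016 rows>= 0.0 pos [ 0.4428 -0.1384  0.0351] az 71.79 t 7.2 open 0.058
```

```bash
python3 -m pendant '[{"delta_pos":[0,0,-0.01],"spin":0},{"delta_pos":[0,0,-0.04],"spin":0},{"delta_pos":[0,0,-0.08],"spin":0},{"delta_pos":[0,0,-0.11],"spin":0},{"delta_pos":[0,0,-0.125],"spin":0},{"delta_pos":[0,0,-0.125],"spin":0}]'
python3 -c "
from h import *
go(.6068,-.0957,.16,91)"
```

```text
t: 7.8
tool_pos: [0.444, -0.1389, 0.1626]
orientation: [2.54, 1.838, 0.006]
force: [-0.6, -0.5, -2.4]
opening: 0.0577
delta [0.0919, 0.1411, 0.0036] spin -0.3352 rows>= 3.4 pos [ 0.444  -0.1389  0.1626] az 71.79 t 7.8 open 0.0577
```

```bash
python3 -m pendant '[{"delta_pos":[0.01,0.016,0],"spin":-0.04},{"delta_pos":[0.03,0.047,0],"spin":-0.12},{"delta_pos":[0.055,0.084,0],"spin":-0.2},{"delta_pos":[0.078,0.12,0],"spin":-0.28},{"delta_pos":[0.09,0.137,0.003],"spin":-0.33},{"delta_pos":[0.092,0.141,0.003],"spin":-0.335},{"delta_pos":[0.092,0.141,0.003],"spin":-0.335}]'
python3 - <<'E'
from h import *
c=snap('wrist','w4'); marks('wrist',c,['tin','mat_middle','mat_left','mug'])
rectmat('wrist',c,'mat_middle')
for cam in ['scene','side']:
    d=snap(cam,cam+'4'); marks(cam,d,['tin'])
go(.6068,-.0957,.16,91)
E
```

```text
t: 8.5
tool_pos: [0.6055, -0.0952, 0.158]
orientation: [2.201, 2.238, 0.001]
force: [-0.4, 0.3, -1.8]
opening: 0.0578
wrist tin 0.91 [ 0.6061 -0.0936  0.1224]
wrist mat_middle 0.82 [0.6063 0.0421 0.0074]
wrist mug 0.89 [ 0.4443 -0.0038  0.0018]
mat_middle 0.87 (232, 0, 104, 102) [607.   37.1] [90.4 83.1] 0.96
scene tin 0.97 [ 0.608  -0.0966  0.1238]
scene tin 0.46 [ 0.4449 -0.0074  0.0036]
side tin 0.93 [ 0.6071 -0.0962  0.127 ]
delta [0.0001, 0.0002, 0.001] spin -0.0007 rows>= 0.0 pos [ 0.6066 -0.0958  0.161 ] az 90.96 t 9.0 open 0.0578
```

View pics/w4.png

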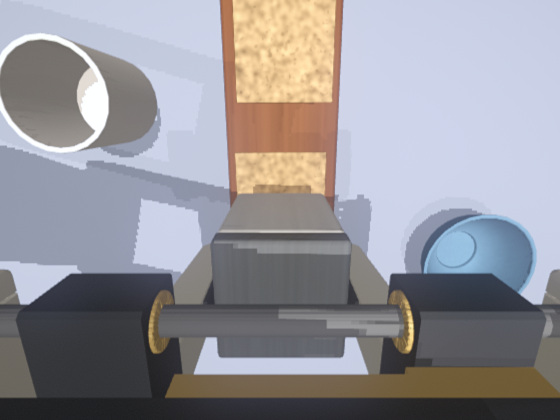

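```bash
python3 - <<'E'
from h import *
c=robot.read_camera('wrist')
for p in [(218,236),(345,236),(282,234),(282,356)]: print(ray(c,p,.211).round(4))
E
python3 -m pendant '[{"delta_pos":[0,0,0.02],"spin":0},{"delta_pos":[0,0,0.05],"spin":0},{"delta_pos":[0,0,0.08],"spin":0},{"delta_pos":[0,0,0.098],"spin":0},{"delta_pos":[0,0,0.104],"spin":0},{"delta_pos":[0,0,0.104],"spin":0}]'
```

```text
[ 0.5812 -0.0652  0.211 ]
[ 0.6322 -0.0645  0.211 ]
[ 0.6069 -0.064   0.211 ]
[ 0.6079 -0.1233  0.211 ]
t: 9.65
tool_pos: [0.6068, -0.0958, 0.0561]
orientation: [2.199, 2.236, 0.004]
force: [-0.1, -0.4, -2.1]
opening: 0.0577
```

```bash
python3 -m pendant '[{"delta_pos":[-0.001,0,0.002],"spin":0},{"delta_pos":[-0.0015,0,0.004],"spin":0},{"delta_pos":[-0.0015,0,0.005],"spin":0},{"delta_pos":[-0.0015,0,0.0055],"spin":0}]'
```

```text
t: 10.05
tool_pos: [0.6073, -0.0975, 0.0513]
orientation: [2.198, 2.235, 0.004]
force: [-2.1, -0.3, 3.4]
opening: 0.0579
```

Contact (the z-force rose from −2 to +3 N), so I'll release and retreat.

```bash
python3 -m pendant '[{"delta_pos":[0,0,0],"spin":0},{"delta_pos":[0,0,0],"spin":0},{"delta_pos":[0,0,0],"spin":0},{"delta_pos":[0,0,0],"spin":0},{"delta_pos":[0,0,0],"spin":0},{"delta_pos":[0,0,0],"spin":0}]' -1
python3 -m pendant '[{"delta_pos":[0,0,-0.01],"spin":0},{"delta_pos":[0,0,-0.04],"spin":0},{"delta_pos":[0,0,-0.085],"spin":0},{"delta_pos":[0,0,-0.13],"spin":0},{"delta_pos":[0,0,-0.175],"spin":0},{"delta_pos":[-0.02,0,-0.2],"spin":0},{"delta_pos":[-0.05,0,-0.21],"spin":0},{"delta_pos":[-0.06,0,-0.21],"spin":0},{"delta_pos":[-0.06,0,-0.21],"spin":0}]'
python3 - <<'E'
from h import *
c=snap('wrist','w5'); marks('wrist',c,['tin','tall_jar','mat_middle','mat_right'])
rectmat('wrist',c,'mat_middle');rectmat('wrist',c,'mat_right')
im=c['color']; cv2.imwrite('pics/w5z.png',cv2.resize(im[80:280,190:390],None,fx=3,fy=3,interpolation=2))
for cam in ['scene','side']:
    d=snap(cam,cam+'5'); marks(cam,d,['tin'])
go(.4585,-.2715,.2,90)
E
```

```text
t: 10.65
tool_pos: [0.6073, -0.0975, 0.0513]
orientation: [2.198, 2.235, 0.004]
force: [-0.8, -0.1, -1.0]
opening: 0.0928
t: 11.55
tool_pos: [0.6067, -0.1582, 0.2617]
orientation: [2.2, 2.233, 0.005]
force: [-1.1, 0.9, -1.0]
opening: 0.0933
wrist tin 0.84 [ 0.6092 -0.0969  0.0162]
wrist tall_jar 0.68 [ 0.4621 -0.2723  0.0026]
wrist mat_middle 0.87 [0.6061 0.0427 0.0127]
wrist mat_right 0.45 [ 0.4412 -0.0044  0.0023]
mat_middle 0.82 (242, 0, 80, 52) [607.7  20.9] [91.7 53.7] 0.92
mat_right 0.96 (243, 92, 73, 72) [606.1 -97. ] [91.5 88.8] 0.82
scene tin 0.63 [ 0.673  -0.4245 -0.001 ]
scene tin 0.17 [ 0.4424  0.1342 -0.0005]
side tin 0.86 [ 0.6109 -0.0958  0.0139]
side tin 0.41 [ 0.6784 -0.4194  0.001 ]
delta [-0.1122, -0.1508, 0.0607] spin 0.0173 rows>= 3.9 pos [ 0.6069 -0.1566  0.2614] az 90.99 t 12.1 open 0.0929
```

View pics/w5z.png

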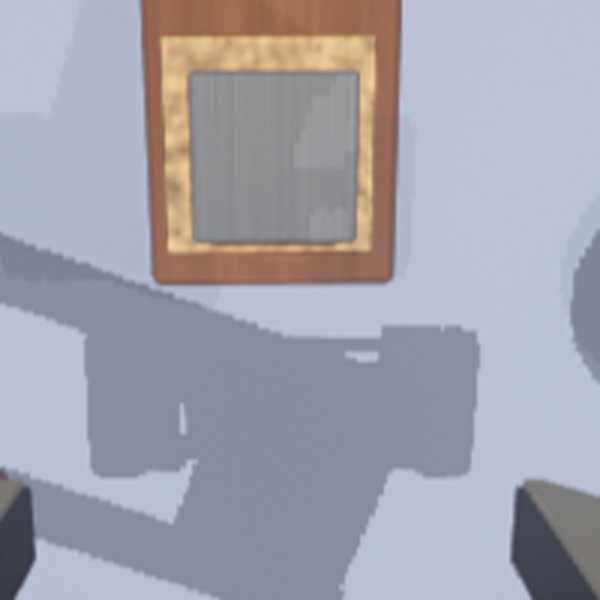

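```bash
python3 - <<'E'
from h import *
c=robot.read_camera('wrist')
f=lambda q,z: np.array([ray(c,np.array(p)/3+[190,80],z)[:2] for p in q])
t=f([(190,71),(358,71),(355,243),(193,243)],.101); m=f([(160,37),(376,36),(372,252),(167,252)],.016)
for a in (t,m): print(a.round(4).tolist(),a.mean(0).round(4))
E
```

```text
[[0.5798, -0.0682], [0.6358, -0.0673], [0.6372, -0.1246], [0.5804, -0.1255]] [ 0.6083 -0.0964]
[[0.5609, -0.0521], [0.6507, -0.0502], [0.6532, -0.1403], [0.5624, -0.1417]] [ 0.6068 -0.0961]
```

The tin is centred on mat_right to about 1.5 mm. Next is the tall jar.

```bash
python3 -m pendant '[{"delta_pos":[-0.02,-0.02,0],"spin":0},{"delta_pos":[-0.045,-0.055,0.01],"spin":0},{"delta_pos":[-0.075,-0.095,0.02],"spin":0},{"delta_pos":[-0.1,-0.13,0.04],"spin":0},{"delta_pos":[-0.112,-0.147,0.05],"spin":0},{"delta_pos":[-0.113,-0.149,0.05],"spin":0},{"delta_pos":[-0.113,-0.149,0.05],"spin":0}]'
python3 - <<'E'
from h import *
c=snap('wrist','w6'); marks('wrist',c,['tall_jar'])
go(.4595,-.271,.04,90)
E
```

```text
t: 12.85
tool_pos: [0.4602, -0.2725, 0.2112]
orientation: [2.199, 2.234, 0.005]
force: [0.2, 0.5, 0.4]
opening: 0.0927
wrist tall_jar 0.57 [ 4.624e-01 -2.708e-01 -3.000e-04]
delta [0.0017, -0.0033, 0.1718] spin 0.0178 rows>= 3.4 pos [ 0.4614 -0.2721  0.2118] az 91.02 t 12.95 open 0.0929
```

View pics/w6.png

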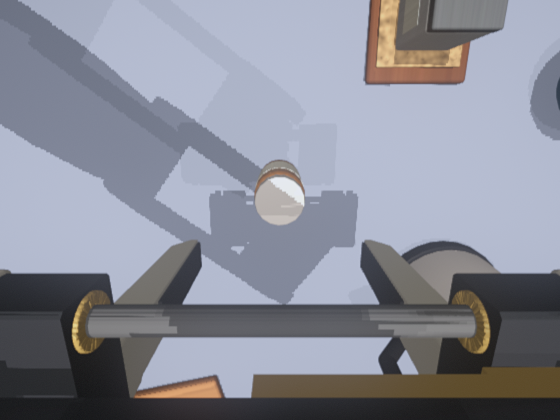

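```bash
python3 - <<'E'
from h import *
c=robot.read_camera('wrist'); p=ray(c,(279.5,200),.105); print(p); go(p[0],p[1],.04,91)
E
```

```text
[ 0.46179416 -0.26864658  0.105     ]
delta [0.0039, -0.0011, 0.1718] spin 0.0009 rows>= 3.4 pos [ 0.4615 -0.272   0.2118] az 91.05 t 13.0 open 0.0932
```

```bash
python3 -m pendant '[{"delta_pos":[0.003,0,0.03],"spin":0},{"delta_pos":[0.003,0,0.075],"spin":0},{"delta_pos":[0.003,0,0.12],"spin":0},{"delta_pos":[0.003,0,0.155],"spin":0},{"delta_pos":[0.003,0,0.17],"spin":0},{"delta_pos":[0.003,0,0.172],"spin":0},{"delta_pos":[0.003,0,0.172],"spin":0}]'
python3 -m pendant '[{"delta_pos":[0,0,0],"spin":0},{"delta_pos":[0,0,0],"spin":0},{"delta_pos":[0,0,0],"spin":0},{"delta_pos":[0,0,0],"spin":0},{"delta_pos":[0,0,0],"spin":0},{"delta_pos":[0,0,0],"spin":0},{"delta_pos":[0,0,0],"spin":0},{"delta_pos":[0,0,0],"spin":0}]' 1 25
python3 -m pendant '[{"delta_pos":[0,0,-0.01],"spin":0},{"delta_pos":[0,0,-0.04],"spin":0},{"delta_pos":[0,0,-0.08],"spin":0},{"delta_pos":[0,0,-0.12],"spin":0},{"delta_pos":[0,0,-0.15],"spin":0},{"delta_pos":[0,0,-0.165],"spin":0},{"delta_pos":[0,0,-0.165],"spin":0}]'
python3 - <<'E'
from h import *
go(.606,.166,.205,91)
E
```

```text
t: 13.7
tool_pos: [0.4641, -0.2698, 0.0412]
orientation: [2.193, 2.236, 0.006]
force: [0.3, -1.3, 0.2]
opening: 0.0931
t: 14.5
tool_pos: [0.4636, -0.2698, 0.0412]
orientation: [2.194, 2.236, 0.005]
force: [-5.3, 1.2, 5.2]
opening: 0.0495
t: 15.2
tool_pos: [0.4635, -0.2699, 0.2087]
orientation: [2.191, 2.233, 0.006]
force: [0.7, -0.2, -3.4]
opening: 0.0496
delta [0.4331, 0.1507, 0.0026] spin 0.0017 rows>= 9.2 pos [ 0.4635 -0.2699  0.2087] az 91.09 t 15.2 open 0.0496
```

```bash
python3 -m pendant '[{"delta_pos":[0.01,0.01,0],"spin":0},{"delta_pos":[0.04,0.03,0],"spin":0},{"delta_pos":[0.08,0.06,0],"spin":0},{"delta_pos":[0.12,0.09,0],"spin":0},{"delta_pos":[0.16,0.12,0],"spin":0},{"delta_pos":[0.205,0.135,0],"spin":0},{"delta_pos":[0.25,0.145,0],"spin":0},{"delta_pos":[0.29,0.15,0],"spin":0},{"delta_pos":[0.32,0.15,0],"spin":0},{"delta_pos":[0.33,0.15,0],"spin":0}]'
python3 -m pendant '[{"delta_pos":[0,0,0],"spin":0},{"delta_pos":[0,0,0],"spin":0}]'
python3 - <<'E'
from h import *
c=snap('wrist','w7'); marks('wrist',c,['tall_jar','mat_left','short_jar'])
rectmat('wrist',c,'mat_left');
go(.606,.166,.205,91)
E
```

```text
t: 16.2
tool_pos: [0.6057, 0.0672, 0.2049]
orientation: [2.19, 2.24, 0.003]
force: [1.4, 0.8, -3.5]
opening: 0.0494
t: 16.4
tool_pos: [0.6047, 0.0672, 0.2028]
orientation: [2.191, 2.242, -0.001]
force: [-0.3, -0.2, -3.2]
opening: 0.0496
wrist tall_jar 0.74 [0.6036 0.0665 0.1638]
wrist mat_left 0.63 [0.6075 0.1688 0.0104]
wrist short_jar 0.79 [0.4414 0.1376 0.0014]
wrist short_jar 0.28 [ 0.4406 -0.0028  0.0029]
mat_left 0.85 (240, 50, 87, 89) [606.7 164.7] [89.9 89. ] 1.27
delta [0.1001, 0.0023, -0.0005] spin 0.0035 rows>= 2.0 pos [0.6058 0.0659 0.205 ] az 91.2 t 16.65 open 0.0495
```

View pics/w7.png

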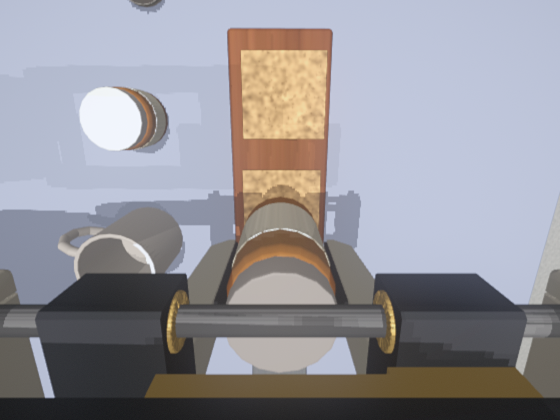

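```bash
python3 -m pendant '[{"delta_pos":[0.01,0,0],"spin":0},{"delta_pos":[0.04,0,0.01],"spin":0},{"delta_pos":[0.075,0.001,0.04],"spin":0},{"delta_pos":[0.095,0.001,0.08],"spin":0},{"delta_pos":[0.099,0.001,0.115],"spin":0},{"delta_pos":[0.099,0.001,0.135],"spin":0},{"delta_pos":[0.099,0.001,0.142],"spin":0},{"delta_pos":[0.099,0.001,0.142],"spin":0}]'
python3 - <<'E'
from h import *
c=snap('wrist','w8'); 
go(.6067,.1655,.057,91)
E
```

```text
t: 17.45
tool_pos: [0.6052, 0.1641, 0.0616]
orientation: [2.193, 2.239, 0.0]
force: [-0.0, 0.4, -3.1]
opening: 0.0496
delta [0.0013, 0.0004, 0.0062] spin 0.0031 rows>= 0.1 pos [0.6063 0.1642 0.0632] az 91.18 t 17.5 open 0.0496
```

View pics/w8.png

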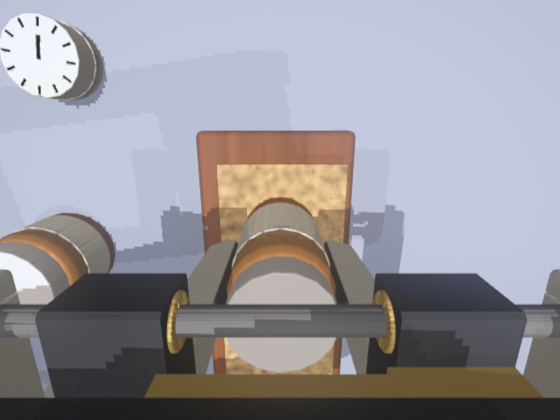

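```bash
python3 -m pendant '[{"delta_pos":[0.001,0.0005,0.002],"spin":0},{"delta_pos":[0.0012,0.0005,0.004],"spin":0},{"delta_pos":[0.0012,0.0005,0.0055],"spin":0},{"delta_pos":[0.0012,0.0005,0.0063],"spin":0},{"delta_pos":[0.0012,0.0005,0.0063],"spin":0}]'
```

```text
t: 18.0
tool_pos: [0.6071, 0.1653, 0.0573]
orientation: [2.192, 2.237, 0.004]
force: [0.7, -1.0, -1.6]
opening: 0.0494
```

```bash
python3 -m pendant '[{"delta_pos":[0,0,0.0005],"spin":0},{"delta_pos":[0,0,0.0005],"spin":0}]'
python3 -m pendant '[{"delta_pos":[0,0,0],"spin":0},{"delta_pos":[0,0,0],"spin":0},{"delta_pos":[0,0,0],"spin":0},{"delta_pos":[0,0,0],"spin":0},{"delta_pos":[0,0,0],"spin":0},{"delta_pos":[0,0,0],"spin":0}]' -1
python3 -m pendant '[{"delta_pos":[0,0,-0.01],"spin":0},{"delta_pos":[0,0,-0.04],"spin":0},{"delta_pos":[0,0,-0.085],"spin":0},{"delta_pos":[0,0,-0.13],"spin":0},{"delta_pos":[0,0,-0.175],"spin":0},{"delta_pos":[-0.02,0,-0.2],"spin":0},{"delta_pos":[-0.05,0,-0.21],"spin":0},{"delta_pos":[-0.07,0,-0.21],"spin":0},{"delta_pos":[-0.07,0,-0.21],"spin":0}]'
python3 - <<'E'
from h import *
c=snap('wrist','w9'); marks('wrist',c,['tall_jar','short_jar','timer','mat_left'])
rectmat('wrist',c,'mat_left');rectmat('wrist',c,'mat_middle')
go(.4425,.138,.2,91)
E
```

```text
t: 18.2
tool_pos: [0.6072, 0.1654, 0.0573]
orientation: [2.192, 2.237, 0.004]
force: [-1.2, 0.1, 2.1]
opening: 0.0494
t: 18.8
tool_pos: [0.6072, 0.1654, 0.0572]
orientation: [2.192, 2.237, 0.004]
force: [0.3, 1.3, -0.0]
opening: 0.0912
t: 19.7
tool_pos: [0.6072, 0.0941, 0.2694]
orientation: [2.193, 2.233, 0.006]
force: [-0.3, -0.1, -0.1]
opening: 0.0928
wrist tall_jar 0.65 [0.6085 0.1639 0.0178]
wrist short_jar 0.84 [0.4441 0.1379 0.0037]
wrist short_jar 0.67 [0.6078 0.1636 0.0218]
wrist timer 0.88 [0.4656 0.2707 0.005 ]
wrist mat_left 0.63 [0.608  0.0439 0.0108]
mat_left 0.89 (243, 83, 71, 72) [606.3 165.6] [90.6 89.1] 1.05
mat_middle 0.72 (245, 179, 66, 63) [607.1  41.1] [92.2 91.8] 0.7
delta [0.0446, -0.1636, 0.0656] spin 0.0041 rows>= 3.6 pos [0.6065 0.0973 0.2672] az 91.24 t 20.05 open 0.0928
```

View pics/w9.png

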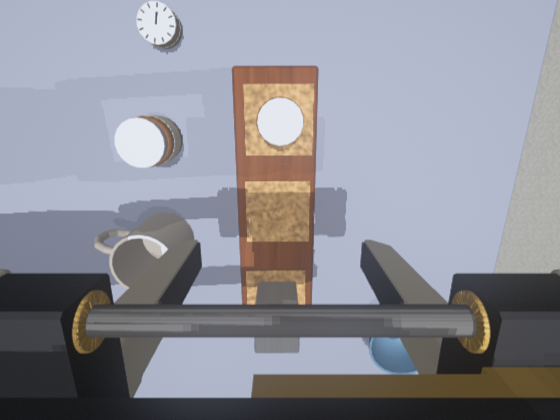

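```bash
python3 - <<'E'
from h import *
c=robot.read_camera('wrist')
print('tall',ray(c,(280.5,121.5),.121)); p=ray(c,(141,142),.068);print('short',p)
print('timer',ray(c,(156,23),.028))
for q in [(247,181),(309,181),(310,241),(246,241)]: print(ray(c,q,.016)[:2].round(4))
E
python3 -m pendant '[{"delta_pos":[0.01,-0.02,0],"spin":0},{"delta_pos":[0.02,-0.055,0.01],"spin":0},{"delta_pos":[0.03,-0.095,0.02],"spin":0},{"delta_pos":[0.04,-0.135,0.045],"spin":0},{"delta_pos":[0.042,-0.16,0.065],"spin":0},{"delta_pos":[0.043,-0.163,0.07],"spin":0},{"delta_pos":[0.043,-0.163,0.07],"spin":0}]'
python3 - <<'E'
from h import *
c=snap('wrist','w10'); marks('wrist',c,['short_jar','timer'])
go(.4425,.138,.014,91)
E
```

```text
tall [0.60670286 0.16884034 0.121     ]
short [0.44686786 0.14168707 0.068     ]
timer [0.46123384 0.2739934  0.028     ]
[0.5634 0.0873]
[0.6483 0.0889]
[6.538e-01 3.000e-04]
[ 0.5611 -0.0013]
t: 20.8
tool_pos: [0.4425, 0.1367, 0.1951]
orientation: [2.19, 2.24, 0.003]
force: [-0.8, -0.7, 0.5]
opening: 0.0932
wrist short_jar 0.65 [0.4447 0.1392 0.0043]
wrist timer 0.68 [0.4675 0.2712 0.0036]
delta [0.0025, -0.0043, 0.1831] spin 0.0038 rows>= 3.7 pos [0.4449 0.1365 0.1972] az 91.22 t 20.95 open 0.0932
```

View pics/w10.png

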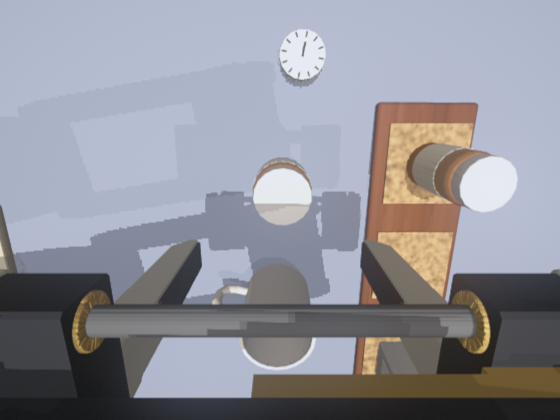

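```bash
python3 - <<'E'
from h import *
c=robot.read_camera('wrist'); p=ray(c,(282.5,194.5),.068); print(p); go(p[0],p[1],.014,91)
E
```

```text
[0.44865074 0.13929594 0.068     ]
delta [0.0037, 0.0019, 0.1831] spin 0.0037 rows>= 3.7 pos [0.4449 0.1364 0.1971] az 91.21 t 21.0 open 0.093
```

```bash
python3 -m pendant '[{"delta_pos":[0.002,0.001,0.03],"spin":0},{"delta_pos":[0.003,0.001,0.075],"spin":0},{"delta_pos":[0.003,0.001,0.12],"spin":0},{"delta_pos":[0.003,0.001,0.155],"spin":0},{"delta_pos":[0.003,0.001,0.175],"spin":0},{"delta_pos":[0.003,0.001,0.182],"spin":0},{"delta_pos":[0.003,0.001,0.182],"spin":0}]'
python3 -m pendant '[{"delta_pos":[0,0,0],"spin":0},{"delta_pos":[0,0,0],"spin":0},{"delta_pos":[0,0,0],"spin":0},{"delta_pos":[0,0,0],"spin":0},{"delta_pos":[0,0,0],"spin":0},{"delta_pos":[0,0,0],"spin":0},{"delta_pos":[0,0,0],"spin":0},{"delta_pos":[0,0,0],"spin":0}]' 1 25
python3 -m pendant '[{"delta_pos":[0,0,-0.01],"spin":0},{"delta_pos":[0,0,-0.04],"spin":0},{"delta_pos":[0,0,-0.08],"spin":0},{"delta_pos":[0,0,-0.12],"spin":0},{"delta_pos":[0,0,-0.16],"spin":0},{"delta_pos":[0,0,-0.18],"spin":0},{"delta_pos":[0,0,-0.18],"spin":0}]'
python3 - <<'E'
from h import *
go(.6069,.041,.195,91)
E
```

```text
t: 21.7
tool_pos: [0.448, 0.1384, 0.0148]
orientation: [2.191, 2.237, 0.005]
force: [-0.5, -0.4, -0.1]
opening: 0.0932
t: 22.5
tool_pos: [0.4481, 0.1385, 0.0154]
orientation: [2.191, 2.237, 0.005]
force: [-3.3, -1.2, 5.9]
opening: 0.0612
t: 23.2
tool_pos: [0.4486, 0.1398, 0.1998]
orientation: [2.188, 2.234, 0.015]
force: [-0.3, 0.5, -1.7]
opening: 0.0611
delta [-0.102, 0.1561, 0.0079] spin 0.0034 rows>= 3.7 pos [0.4486 0.1398 0.1998] az 91.19 t 23.2 open 0.0611
```

```bash
python3 -m pendant '[{"delta_pos":[-0.01,0.015,0],"spin":0},{"delta_pos":[-0.035,0.05,0],"spin":0},{"delta_pos":[-0.06,0.09,0],"spin":0},{"delta_pos":[-0.085,0.13,0],"spin":0},{"delta_pos":[-0.099,0.15,0.005],"spin":0},{"delta_pos":[-0.102,0.156,0.008],"spin":0},{"delta_pos":[-0.102,0.156,0.05],"spin":0},{"delta_pos":[-0.102,0.156,0.07],"spin":0},{"delta_pos":[-0.102,0.156,0.075],"spin":0},{"delta_pos":[-0.102,0.156,0.075],"spin":0}]'
python3 - <<'E'
from h import *
c=snap('wrist','w11'); marks('wrist',c,['short_jar','tall_jar','mat_middle'])
c=snap('scene','scene11'); marks('scene',c,['short_jar','tall_jar','mat_middle'])
cv2.imwrite('pics/s11z.png',cv2.resize(c['color'][130:330,180:400],None,fx=3,fy=3,interpolation=2))
go(.6069,.041,.0315,91)
E
```

```text
t: 24.2
tool_pos: [0.6063, 0.0414, 0.1262]
orientation: [2.189, 2.236, 0.012]
force: [-0.4, 0.4, -1.2]
opening: 0.0611
wrist short_jar 0.85 [0.6065 0.0394 0.1126]
wrist short_jar 0.64 [ 4.418e-01 -4.100e-03  3.000e-04]
wrist tall_jar 0.71 [0.6055 0.1643 0.0174]
wrist mat_middle 0.76 [0.6089 0.0419 0.0122]
scene short_jar 0.62 [ 0.6103 -0.0951  0.016 ]
scene short_jar 0.6 [0.6091 0.0379 0.1183]
scene tall_jar 0.62 [0.6079 0.1658 0.0123]
scene mat_middle 0.93 [0.6094 0.0416 0.0116]
delta [0.0005, -0.0035, 0.0974] spin 0.0034 rows>= 1.9 pos [0.6085 0.0409 0.1289] az 91.19 t 24.6 open 0.0613
```

View pics/w11.png

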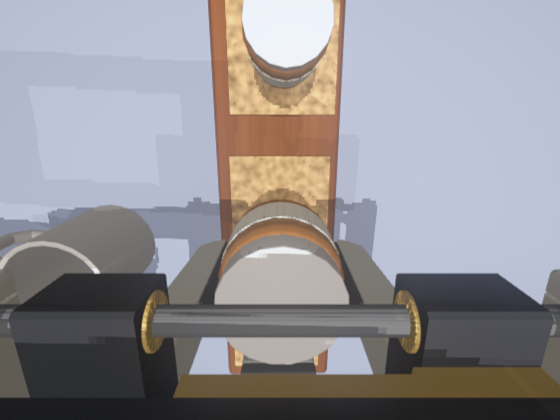

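View pics/s11z.png

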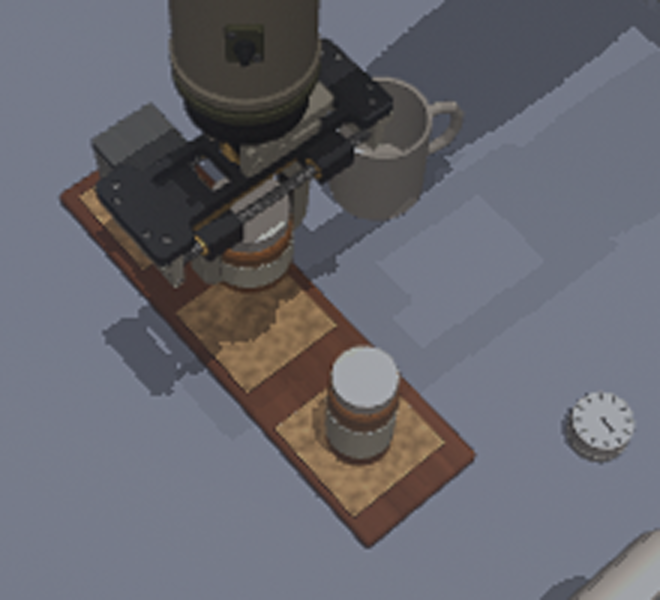

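```bash
python3 -m pendant '[{"delta_pos":[0,-0.001,0.02],"spin":0},{"delta_pos":[0.0005,-0.001,0.05],"spin":0},{"delta_pos":[0.0005,-0.001,0.078],"spin":0},{"delta_pos":[0.0005,-0.001,0.088],"spin":0},{"delta_pos":[0.0005,-0.001,0.092],"spin":0},{"delta_pos":[0.0005,-0.001,0.092],"spin":0}]'
python3 -m pendant '[{"delta_pos":[0,0,0.002],"spin":0},{"delta_pos":[0,0,0.003],"spin":0},{"delta_pos":[0,0,0.003],"spin":0}]'
```

```text
t: 25.2
tool_pos: [0.6096, 0.041, 0.0375]
orientation: [2.187, 2.233, 0.017]
force: [0.2, 0.1, -2.3]
opening: 0.0614
t: 25.5
tool_pos: [0.6104, 0.041, 0.0355]
orientation: [2.186, 2.232, 0.019]
force: [0.4, 0.0, -1.6]
opening: 0.0614
```

```bash
python3 -m pendant '[{"delta_pos":[0,-0.0015,0.001],"spin":0},{"delta_pos":[0,-0.003,0.003],"spin":0},{"delta_pos":[0,-0.0032,0.0035],"spin":0},{"delta_pos":[0,-0.0032,0.0035],"spin":0}]'
```

```text
t: 25.9
tool_pos: [0.6071, 0.0409, 0.0318]
orientation: [2.186, 2.232, 0.019]
force: [0.9, 0.0, -2.3]
opening: 0.0608
```

```bash
python3 -m pendant '[{"delta_pos":[0,0,0.0008],"spin":0},{"delta_pos":[0,0,0.0012],"spin":0},{"delta_pos":[0,0,0.0012],"spin":0}]'; python3 -c "
from h import *
s=robot.read_state();print(Ro.from_rotvec(s['orientation']).as_matrix().round(4))"
```

```text
t: 26.2
tool_pos: [0.6072, 0.041, 0.0316]
orientation: [2.186, 2.232, 0.019]
force: [-4.9, -0.1, 7.3]
opening: 0.0612
[[-0.0209  0.9996  0.0205]
 [ 0.9998  0.0209 -0.0034]
 [-0.0038  0.0204 -0.9998]]
```

Contact. I'll release and retreat.

```bash
python3 -m pendant '[{"delta_pos":[0,0,0],"spin":0},{"delta_pos":[0,0,0],"spin":0},{"delta_pos":[0,0,0],"spin":0},{"delta_pos":[0,0,0],"spin":0},{"delta_pos":[0,0,0],"spin":0},{"delta_pos":[0,0,0],"spin":0}]' -1
python3 -m pendant '[{"delta_pos":[0,0,-0.01],"spin":0},{"delta_pos":[0,-0.001,-0.04],"spin":0},{"delta_pos":[0,-0.002,-0.085],"spin":0},{"delta_pos":[0,-0.002,-0.13],"spin":0},{"delta_pos":[0,-0.002,-0.175],"spin":0},{"delta_pos":[0,0,-0.22],"spin":0},{"delta_pos":[-0.03,0,-0.24],"spin":0},{"delta_pos":[-0.05,0,-0.24],"spin":0},{"delta_pos":[-0.05,0,-0.24],"spin":0}]'
python3 - <<'E'
from h import *
c=snap('wrist','w12'); marks('wrist',c,['tall_jar','short_jar','tin','timer'])
cv2.imwrite('pics/w12z.png',cv2.resize(c['color'][60:290,190:370],None,fx=3,fy=3,interpolation=2)[:600])
for cam in ['scene','side']:
    d=snap(cam,cam+'12'); marks(cam,d,['tin','short_jar','timer'])
go(.462,.272,.2,91)
E
```

```text
t: 26.8
tool_pos: [0.6071, 0.041, 0.0315]
orientation: [2.186, 2.232, 0.018]
force: [0.6, -0.2, 0.1]
opening: 0.0929
t: 27.7
tool_pos: [0.6039, -0.0105, 0.274]
orientation: [2.187, 2.228, 0.021]
force: [-0.2, 0.1, -0.4]
opening: 0.0932
wrist tall_jar 0.92 [0.6106 0.1634 0.0201]
wrist short_jar 0.97 [0.6071 0.0406 0.0178]
wrist short_jar 0.24 [ 0.6055 -0.0966  0.0143]
wrist tin 0.91 [ 0.6078 -0.0982  0.0158]
scene tin 0.7 [ 0.4448 -0.0078  0.002 ]
scene tin 0.67 [ 0.6077 -0.0978  0.0155]
scene short_jar 0.86 [0.6045 0.0377 0.0141]
scene timer 0.55 [ 0.4592  0.2772 -0.0037]
scene timer 0.37 [ 0.6737 -0.4252 -0.001 ]
side tin 0.9 [ 0.6111 -0.097   0.0125]
side short_jar 0.76 [0.6061 0.0411 0.0146]
side timer 0.88 [0.4618 0.2747 0.0065]
delta [0.2832, -0.1367, 0.0678] spin 0.0037 rows>= 6.4 pos [ 0.6033 -0.008   0.2716] az 91.21 t 28.35 open 0.0928
```

View pics/w12.png

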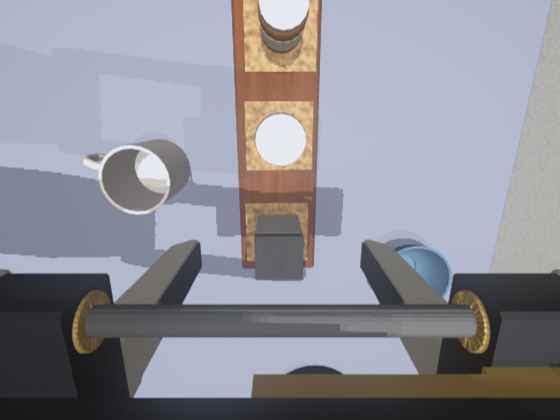

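View pics/w12z.png

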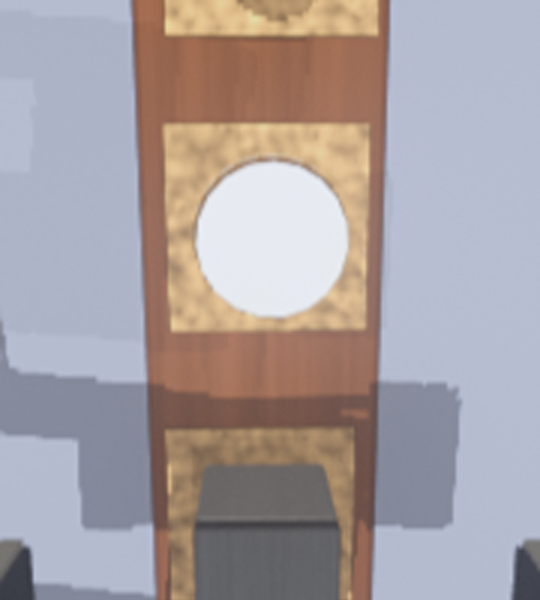

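View pics/side12.png

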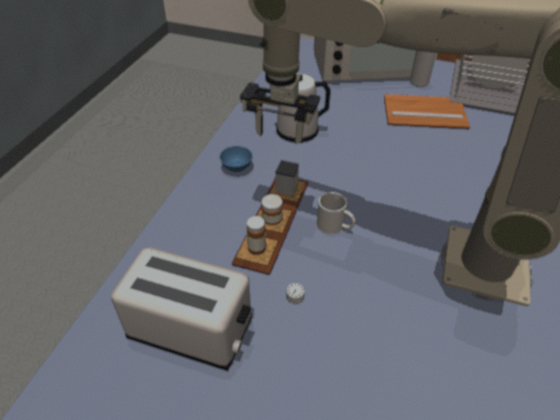

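All three stand centred on their mats. Before lowering over the timer, I'll check the toaster clearance.

```bash
python3 - <<'E'
from h import *
c=robot.read_camera('wrist')
q=[(v[0]/3+190,v[1]/3+60) for v in [(163,124),(370,124),(367,331),(171,331)]]
W=np.array([ray(c,p,.016)[:2] for p in q]);print('mat mid',W.mean(0).round(4)); print('short',ray(c,(272/3+190,238/3+60),.084).round(4))
d=robot.read_camera('side')
for p in [(245,355),(249,294),(128,335)]: print(ray(d,p,0.0).round(3),ray(d,p,.18).round(3))
e=robot.read_camera('scene')
for p in [(408,311),(464,370),(295,405)]: print('scene',ray(e,p,0.17).round(3))
E
python3 -m pendant '[{"delta_pos":[0.02,-0.01,0],"spin":0},{"delta_pos":[0.06,-0.03,0],"spin":0},{"delta_pos":[0.105,-0.05,0],"spin":0},{"delta_pos":[0.15,-0.075,0],"spin":0},{"delta_pos":[0.19,-0.1,0],"spin":0},{"delta_pos":[0.225,-0.12,0],"spin":0},{"delta_pos":[0.24,-0.132,0],"spin":0},{"delta_pos":[0.243,-0.137,0],"spin":0},{"delta_pos":[0.243,-0.137,0],"spin":0}]'
python3 - <<'E'
from h import *
c=snap('wrist','w13'); marks('wrist',c,['timer'])
go(.462,.272,.12,91)
E
```

```text
mat mid [0.6063 0.042 ]
short [0.6067 0.0437 0.084 ]
[0.522 0.467 0.   ] [0.477 0.556 0.18 ]
[0.576 0.305 0.   ] [0.522 0.422 0.18 ]
[0.804 0.508 0.   ] [0.711 0.59  0.18 ]
scene [0.547 0.383 0.17 ]
scene [0.549 0.509 0.17 ]
scene [0.801 0.375 0.17 ]
t: 29.4
tool_pos: [0.4611, 0.232, 0.2682]
orientation: [2.185, 2.234, 0.019]
force: [0.2, -1.3, -0.5]
opening: 0.0932
wrist timer 0.86 [0.4653 0.2691 0.0066]
delta [0.0416, -0.0021, 0.1479] spin 0.0027 rows>= 3.1 pos [0.4619 0.231  0.2681] az 91.15 t 29.5 open 0.0931
```

View pics/w13.png

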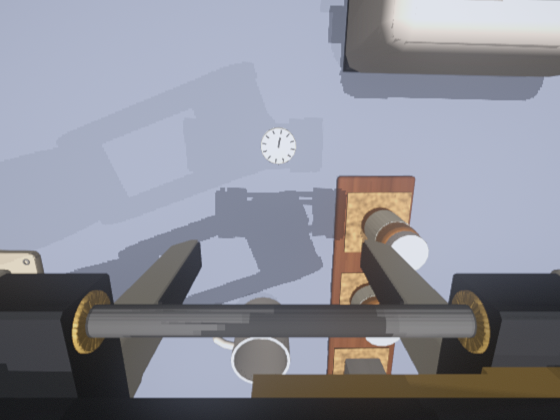

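Toaster's near face is at y≈0.37, so there is about 6 cm of clearance. The timer's dial is at px (278,146).

```bash
python3 - <<'E'
from h import *
c=robot.read_camera('wrist'); p=ray(c,(278.5,146),.028); print(p); go(p[0],p[1],.12,91)
E
```

```text
[0.46400839 0.27038149 0.028     ]
delta [0.0401, -0.0003, 0.1479] spin 0.002 rows>= 3.1 pos [0.462  0.2308 0.268 ] az 91.12 t 29.55 open 0.0926
```

```bash
python3 -m pendant '[{"delta_pos":[0.015,0,0.02],"spin":0},{"delta_pos":[0.03,0,0.06],"spin":0},{"delta_pos":[0.039,0,0.1],"spin":0},{"delta_pos":[0.041,0,0.135],"spin":0},{"delta_pos":[0.041,-0.001,0.148],"spin":0},{"delta_pos":[0.041,-0.001,0.148],"spin":0}]'
python3 - <<'E'
from h import *
c=snap('wrist','w14'); marks('wrist',c,['timer'])
go(.463,.272,.006,91)
E
```

```text
t: 30.15
tool_pos: [0.4622, 0.2697, 0.1176]
orientation: [2.19, 2.23, 0.011]
force: [0.0, 0.0, 0.4]
opening: 0.0933
wrist timer 0.77 [0.4663 0.2711 0.0045]
delta [0.0014, -0.004, 0.1154] spin 0.001 rows>= 2.3 pos [0.4645 0.271  0.1215] az 91.06 t 30.25 open 0.0929
```

View pics/w14.png

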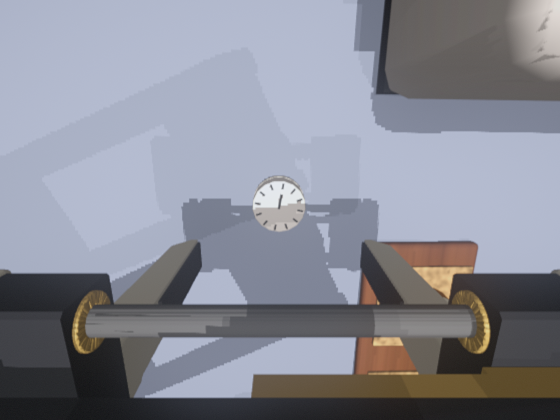

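```bash
python3 - <<'E'
from h import *
c=robot.read_camera('wrist'); p=ray(c,(279.5,206.5),.028); print(p); go(p[0],p[1],.006,91)
E
```

```text
[0.46617091 0.27218748 0.028     ]
delta [0.0011, -0.0015, 0.1162] spin 0.0012 rows>= 2.3 pos [0.465  0.2714 0.1223] az 91.07 t 30.3 open 0.0931
```

```bash
python3 -m pendant '[{"delta_pos":[0.001,0,0.03],"spin":0},{"delta_pos":[0.001,0,0.07],"spin":0},{"delta_pos":[0.001,0,0.095],"spin":0},{"delta_pos":[0.001,0,0.109],"spin":0},{"delta_pos":[0.001,0,0.114],"spin":0},{"delta_pos":[0.001,0,0.115],"spin":0},{"delta_pos":[0.001,0,0.115],"spin":0}]'
```

```text
t: 31.0
tool_pos: [0.4691, 0.2727, 0.0091]
orientation: [2.187, 2.228, 0.027]
force: [-0.6, 0.3, -0.2]
opening: 0.0925
```

```bash
python3 -m pendant '[{"delta_pos":[0,0,0],"spin":0},{"delta_pos":[0,0,0],"spin":0},{"delta_pos":[0,0,0],"spin":0},{"delta_pos":[0,0,0],"spin":0},{"delta_pos":[0,0,0],"spin":0},{"delta_pos":[0,0,0],"spin":0},{"delta_pos":[0,0,0],"spin":0},{"delta_pos":[0,0,0],"spin":0},{"delta_pos":[0,0,0],"spin":0}]' 1 15
python3 -c "
from h import *
s=robot.read_state();print(Ro.from_rotvec(s['orientation']).as_matrix().round(4))"
```

```text
t: 31.9
tool_pos: [0.469, 0.2727, 0.0091]
orientation: [2.187, 2.228, 0.027]
force: [-1.0, 0.3, 1.3]
opening: 0.0459
[[-0.0186  0.9995  0.0261]
 [ 0.9998  0.0187 -0.0012]
 [-0.0017  0.0261 -0.9997]]
```

```bash
python3 -m pendant '[{"delta_pos":[0,0,-0.01],"spin":0},{"delta_pos":[0,0,-0.04],"spin":0},{"delta_pos":[0,0,-0.08],"spin":0},{"delta_pos":[0,0,-0.12],"spin":0},{"delta_pos":[0,0,-0.16],"spin":0},{"delta_pos":[0,0,-0.2],"spin":0},{"delta_pos":[0,0,-0.215],"spin":0},{"delta_pos":[0,0,-0.215],"spin":0}]'
python3 - <<'E'
from h import *
c=snap('wrist','w15')
go(.607,-.17,.23,91)
E
```

```text
t: 32.7
tool_pos: [0.465, 0.2737, 0.2273]
orientation: [2.185, 2.226, 0.036]
force: [-0.3, 0.1, -1.2]
opening: 0.0458
delta [-0.4458, 0.135, -0.0014] spin 0.0011 rows>= 9.3 pos [0.4639 0.2732 0.2244] az 91.07 t 32.75 open 0.0457
```

View pics/w15.png

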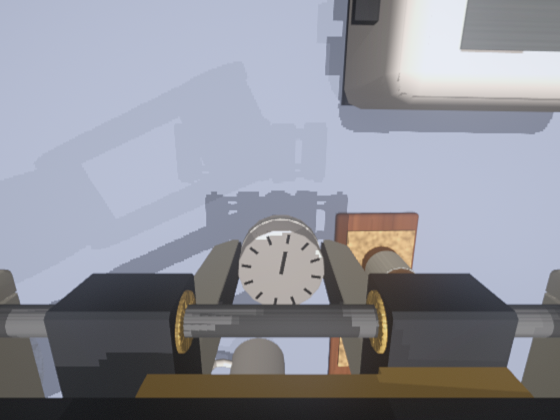

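The timer is held with its face up and the dial centred at px (281,264). Next I'll move behind the tin.

```bash
python3 - <<'E'
from h import *
c=robot.read_camera('wrist'); s=robot.read_state()
print('timer - tcp',ray(c,(281,264),s['tool_pos'][2]+.019)-s['tool_pos'])
E
python3 -m pendant '[{"delta_pos":[-0.02,0.006,0],"spin":0},{"delta_pos":[-0.06,0.018,0],"spin":0},{"delta_pos":[-0.105,0.032,0],"spin":0},{"delta_pos":[-0.15,0.045,0],"spin":0},{"delta_pos":[-0.195,0.06,0],"spin":0},{"delta_pos":[-0.24,0.075,0],"spin":0},{"delta_pos":[-0.285,0.09,0],"spin":0},{"delta_pos":[-0.33,0.105,0],"spin":0},{"delta_pos":[-0.375,0.115,0],"spin":0},{"delta_pos":[-0.4,0.125,0],"spin":0}]'
python3 -c "
from h import *
go(.607,-.17,.20,91)"
```

```text
timer - tcp [0.00119629 0.00230658 0.019     ]
t: 33.8
tool_pos: [0.5938, -0.1281, 0.2225]
orientation: [2.193, 2.229, 0.02]
force: [-0.2, 0.4, -0.3]
opening: 0.0456
delta [-0.042, 0.0121, 0.0228] spin -0.0014 rows>= 1.0 pos [ 0.5938 -0.1281  0.2225] az 90.92 t 33.8 open 0.0456
```

```bash
python3 -m pendant '[{"delta_pos":[-0.015,0.004,0],"spin":0},{"delta_pos":[-0.035,0.01,0],"spin":0},{"delta_pos":[-0.042,0.013,0],"spin":0},{"delta_pos":[-0.042,0.013,0],"spin":0},{"delta_pos":[-0.042,0.013,0],"spin":0}]'
python3 - <<'E'
from h import *
c=snap('wrist','w16'); marks('wrist',c,['tin','short_jar','tall_jar'])
cv2.imwrite('pics/w16z.png',cv2.resize(c['color'][100:300,190:370],None,fx=3,fy=3,interpolation=2))
go(.608,-.0968,.2,91)
E
```

```text
t: 34.3
tool_pos: [0.6071, -0.1687, 0.222]
orientation: [2.194, 2.231, 0.019]
force: [-0.3, 0.3, -0.6]
opening: 0.0456
wrist tin 0.83 [ 0.6105 -0.0988  0.0153]
delta [0.0721, 0.0013, 0.023] spin -0.0002 rows>= 1.5 pos [ 0.6075 -0.1689  0.2231] az 90.99 t 34.5 open 0.0458
```

View pics/w16z.png

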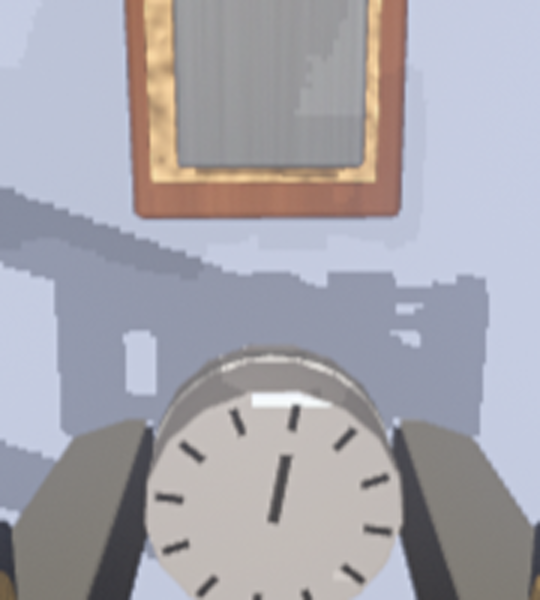

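```bash
python3 - <<'E'
from h import *
c=robot.read_camera('wrist'); s=robot.read_state()
f=lambda u,v:(u/3+190,v/3+100)
a,b=ray(c,f(178,166),.101),ray(c,f(364,166),.101); print(a,b,(a+b)/2+[0,.029,0])
p=ray(c,(190+273/3,100+500/3),s['tool_pos'][2]+.019); print('timer-tcp',p-s['tool_pos'],p)
im=c['color']; cv2.imwrite('pics/w16y.png',cv2.resize(im[50:170,220:340],None,fx=5,fy=5,interpolation=2))
E
```

```text
[ 0.58093615 -0.12698709  0.101     ] [ 0.63823954 -0.12618712  0.101     ] [ 0.60958784 -0.09758711  0.101     ]
timer-tcp [0.00034786 0.00149841 0.019     ] [ 0.60788027 -0.16756799  0.24211893]
```

View pics/w16y.png

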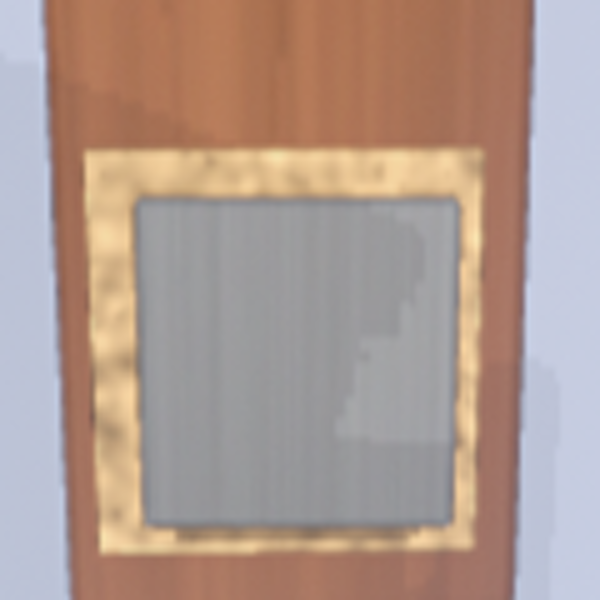

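```bash
python3 - <<'E'
from h import *
c=robot.read_camera('wrist')
f=lambda q,z: np.array([ray(c,np.array(p)/5+[220,50],z)[:2] for p in q])
m=f([(84,151),(484,151),(473,549),(100,553)],.016);t=f([(135,198),(460,198),(453,525),(144,525)],.101)
for a in(m,t):print(a.round(4).tolist(),a.mean(0).round(4))
go(.6085,-.0985,.2,91)
E
```

```text
[[0.5613, -0.0542], [0.651, -0.0526], [0.6527, -0.1418], [0.5631, -0.144]] [ 0.607  -0.0981]
[[0.5796, -0.0702], [0.6364, -0.0692], [0.6376, -0.1261], [0.5805, -0.1269]] [ 0.6085 -0.0981]
delta [0.0708, 0.0017, 0.0231] spin -0.0006 rows>= 1.5 pos [ 0.6075 -0.1692  0.2231] az 90.97 t 34.6 open 0.046
```

```bash
python3 -m pendant '[{"delta_pos":[0.015,0,0],"spin":0},{"delta_pos":[0.04,0.001,0],"spin":0},{"delta_pos":[0.06,0.001,0],"spin":0},{"delta_pos":[0.069,0.001,0.01],"spin":0},{"delta_pos":[0.07,0,0.04],"spin":0},{"delta_pos":[0.07,0,0.07],"spin":0},{"delta_pos":[0.07,0,0.088],"spin":0},{"delta_pos":[0.07,0,0.094],"spin":0},{"delta_pos":[0.07,0,0.094],"spin":0}]'
python3 - <<'E'
from h import *
c=snap('wrist','w17')
go(.6083,-.0992,.112,91)
E
```

```text
t: 35.5
tool_pos: [0.6073, -0.0989, 0.1276]
orientation: [2.193, 2.231, 0.018]
force: [0.6, 0.1, -0.8]
opening: 0.0458
delta [0.0001, -0.0002, 0.0171] spin -0.0005 rows>= 0.3 pos [ 0.6082 -0.0993  0.1291] az 90.97 t 35.55 open 0.0461
```

View pics/w17.png

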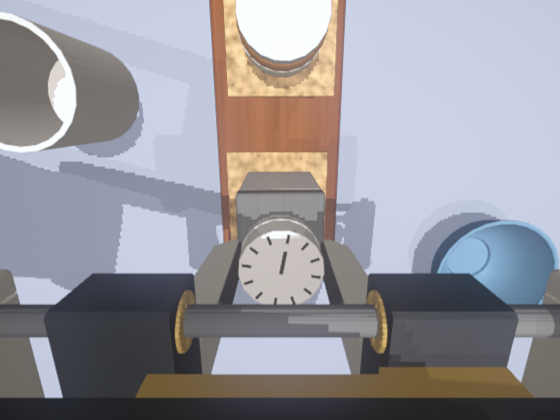

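The timer (px 281,264) lines up with the tin lid (cols 238–325). I'll lower it gently.

```bash
python3 -m pendant '[{"delta_pos":[0,0,0.005],"spin":0},{"delta_pos":[0,0,0.01],"spin":0},{"delta_pos":[0,0,0.014],"spin":0},{"delta_pos":[0,0,0.0165],"spin":0},{"delta_pos":[0,0,0.0165],"spin":0}]'
```

```text
t: 36.05
tool_pos: [0.6082, -0.0992, 0.1121]
orientation: [2.193, 2.23, 0.019]
force: [0.2, -0.6, -0.5]
opening: 0.0459
```

```bash
python3 -m pendant '[{"delta_pos":[0,0,0.0008],"spin":0},{"delta_pos":[0,0,0.0015],"spin":0},{"delta_pos":[0,0,0.0015],"spin":0}]'
```

```text
t: 36.35
tool_pos: [0.6082, -0.0992, 0.1106]
orientation: [2.193, 2.23, 0.019]
force: [-0.0, 0.7, -1.4]
opening: 0.0455
```

```bash
python3 -m pendant '[{"delta_pos":[0,0,0.0005],"spin":0},{"delta_pos":[0,0,0.001],"spin":0},{"delta_pos":[0,0,0.001],"spin":0}]'
```

```text
t: 36.65
tool_pos: [0.6085, -0.0993, 0.1101]
orientation: [2.192, 2.23, 0.02]
force: [-1.0, -0.1, 2.5]
opening: 0.0457
```

Contact. I'll release the timer, go straight up and check.

```bash
python3 -m pendant '[{"delta_pos":[0,0,0],"spin":0},{"delta_pos":[0,0,0],"spin":0},{"delta_pos":[0,0,0],"spin":0},{"delta_pos":[0,0,0],"spin":0},{"delta_pos":[0,0,0],"spin":0},{"delta_pos":[0,0,0],"spin":0},{"delta_pos":[0,0,0],"spin":0}]' -1
python3 -m pendant '[{"delta_pos":[0,0,-0.01],"spin":0},{"delta_pos":[0,0,-0.03],"spin":0},{"delta_pos":[0,0,-0.07],"spin":0},{"delta_pos":[0,0,-0.11],"spin":0},{"delta_pos":[0,0,-0.15],"spin":0},{"delta_pos":[-0.03,0,-0.17],"spin":0},{"delta_pos":[-0.06,0,-0.17],"spin":0},{"delta_pos":[-0.07,0,-0.17],"spin":0},{"delta_pos":[-0.07,0,-0.17],"spin":0}]'
python3 - <<'E'
from h import *
c=snap('wrist','w18'); marks('wrist',c,['tin','timer','short_jar','tall_jar','mug'])
cv2.imwrite('pics/w18z.png',cv2.resize(c['color'][0:200,150:400],None,fx=3,fy=3,interpolation=2))
for cam in ['scene','side']:
    d=snap(cam,cam+'18'); marks(cam,d,['tin','timer','short_jar','tall_jar','mug'])
    cv2.imwrite(f'pics/{cam}18z.png',cv2.resize(d['color'][110:310,190:390],None,fx=3,fy=3,interpolation=2))
E
```

```text
t: 37.35
tool_pos: [0.6085, -0.0993, 0.1101]
orientation: [2.192, 2.23, 0.02]
force: [-0.1, 0.8, -0.3]
opening: 0.0922
t: 38.25
tool_pos: [0.6061, -0.1703, 0.2801]
orientation: [2.195, 2.227, 0.02]
force: [-0.2, 0.2, -0.0]
opening: 0.0927
wrist timer 0.75 [ 0.6098 -0.1     0.1059]
wrist short_jar 0.79 [0.6062 0.0384 0.0186]
wrist tall_jar 0.3 [ 0.6117 -0.1005  0.1037]
wrist mug 0.7 [ 0.4442 -0.004   0.0007]
scene tin 0.65 [ 0.6107 -0.0973  0.0142]
scene timer 0.64 [ 0.6094 -0.0963  0.0973]
scene short_jar 0.56 [0.6046 0.0389 0.0165]
scene tall_jar 0.84 [0.6068 0.1668 0.0149]
scene tall_jar 0.7 [ 0.6084 -0.0979  0.0141]
scene mug 0.66 [ 0.4417 -0.0076  0.0015]
scene mug 0.25 [0.6092 0.0405 0.0109]
side tin 0.94 [ 0.6078 -0.0966  0.0178]
side timer 0.63 [ 0.6104 -0.0966  0.1034]
side short_jar 0.65 [0.6055 0.0423 0.0138]
side tall_jar 0.83 [0.6038 0.1673 0.0136]
side mug 0.76 [ 0.444  -0.0042  0.0014]
```

View pics/w18z.png

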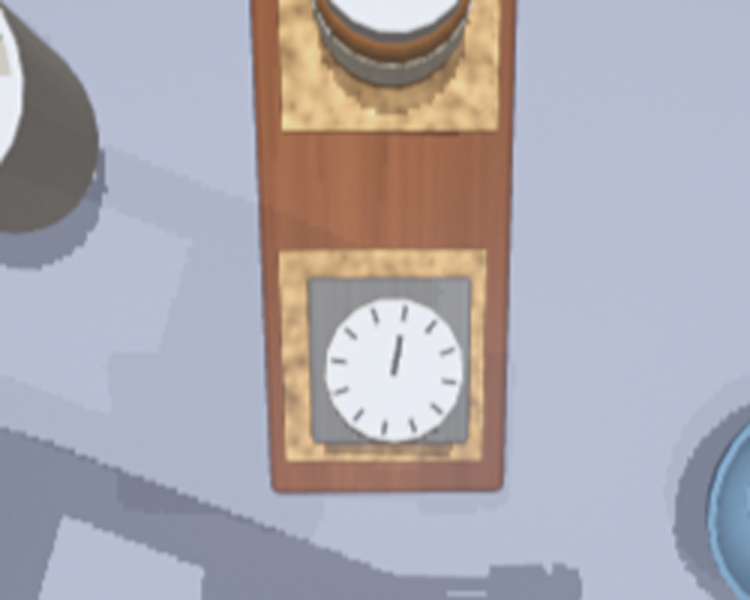

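View pics/side18z.png

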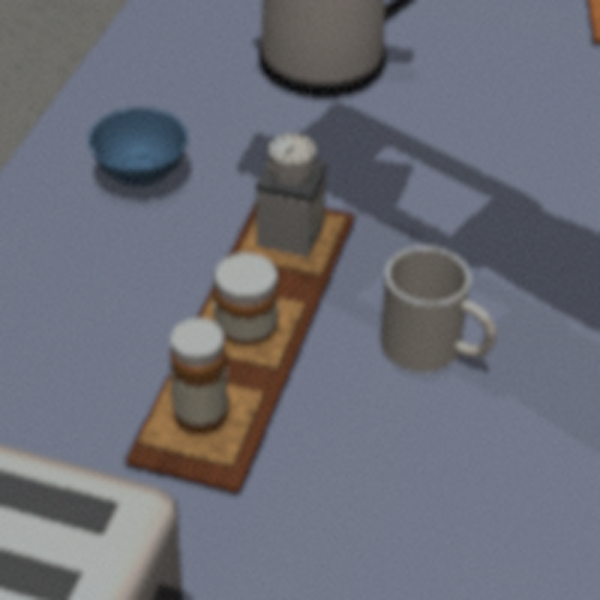

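View pics/scene18z.png

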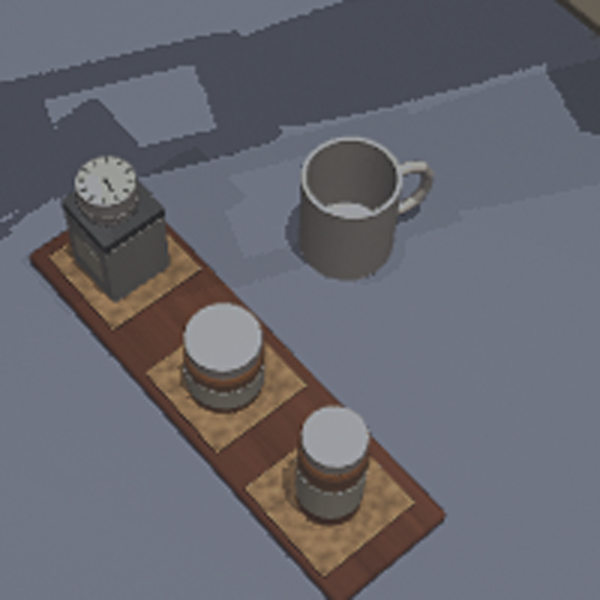

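```bash
python3 - <<'E'
from h import *
c=robot.read_camera('wrist')
f=lambda u,v,z: ray(c,(u/3+150,v/3),z)
print('timer',f(394,369,.129)); print('lid',np.mean([f(*p,.101) for p in [(309,278),(471,278),(468,442),(313,442)]],0))
s=robot.read_state(); print(s['t'],s['force'].round(1),s['dq'].round(3))
robot.close_job()
E
```

```text
timer [ 0.60952697 -0.09853442  0.129     ]
lid [ 0.60881203 -0.09669294  0.101     ]
39.2 [-0.5  0.8  0.4] [ 0.001  0.002 -0.001  0.    -0.001 -0.   ]
the job is handed in; nothing more can be done
```

The tea corner is set up, and I handed the job in at about 39 s with the gripper clear of everything.

The kettle stood at the −y end, so the pieces went as follows:

| Thing | Placed on | Offset in the last pictures |
|---|---|---|
| Tin | right mat, squared to it | about 1.5 mm from the mat centre |
| Tall jar | left mat | about 1–3 mm from the mat centre |
| Short jar | middle mat | about 2 mm from the mat centre |
| Timer | face up on the tin's lid, placed last | about 2 mm from the lid centre |

- **Final views:** the scene, side and wrist pictures show all three standing upright. The mug is where it started, within detector error.
- **Disagreements:** the network estimates scattered by a few mm. A few detections were plainly mislabelled, for example the tin reported at the kettle or at the mug, and I ignored them.
- **Tool tilt:** the tool picked up a tilt of about 1° to 2° during the later moves. The short jar and the timer still settled flat when released.

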